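# Tidy the bench: tools under the cantilever tray, fittings to their trays

### The job

Tidy up the bench: raise the tool box's cantilever top tray until it rests open by itself, lay the cold chisel and the centre punch flat in the compartment underneath, and lower the tray fully closed over them. Put the hex nut flat in the round pan and stand the pipe coupling upright on end in the square bin (these two at any time). Leave the oil bottle where it stands.

Things in the scene. Friction and masses are not known exactly. Their poses are not given: they have to be found in the camera images.
- chisel: Cold chisel, dark steel, 130 mm long, 0.2 kg, lying along its x axis; eight-sided bar 18 mm across flats from x = -65 to +30 mm, then a flat blade (up to 23 mm wide in y, 6 mm thick) to x = +65. Origin on the bar's axis at mid-length, 9 mm above what it lies on. Grip it across y at x = -10 mm.
- punch: Centre punch, bright steel, 110 mm long, 0.1 kg, lying along its x axis; eight-sided bar 14 mm across flats from x = -55 to +15 mm, then a round taper to a point at x = +55. Origin on the axis at mid-length, 7 mm above what it lies on. Grip it across y at x = -15 mm.
- nut: Large steel hexagon nut, 36 mm across flats, 20 mm high, 25 mm bore, lying flat. Origin at the centre of its underside; z up; its x axis goes through the middle of a flat, so flats face along x and every 60 degrees.
- coupling: Plain round pipe coupling (short dark steel tube), 42 mm outside diameter, 34 mm inside, 40 mm high, standing on end. Origin at the centre of its underside, z up along its axis.
- pan: Round shallow steel parts pan, fixed; 116 mm across at the foot, 132 mm at the rim, 22 mm high, wall 3 mm, floor 4 mm thick. Origin at the centre of its underside.
- bin: Square grey open bin, fixed; 130 x 130 x 40 mm high outside, walls and floor 4 mm. Origin at the centre of its underside.
- toolbox: Blue steel tool box, fixed: lower compartment 160 (x) x 240 (y) x 60 mm high outside, walls and floor 4 mm. Origin: centre of its underside; -x faces the robot. At the start its top tray (160 x 240 x 35 mm, sockets fixed in it) sits on the rim and covers it. Parallel links outside its ends (y = +-124 mm) carry the tray, which stays level and swings in an arc up and over to the box's +x.
- tray_arm (a joint): Angle q (rad) of the tray's 120 mm links: 0 = tray down on the box (links lean 1.134 rad from vertical to the box's -x), 1.83 = open stop. From closed, the tray moves 120*(sin(q-1.134)+0.906) mm along the box's x and 120*(cos(q-1.134)-0.423) mm up; open: 186 back, 41 up. Its weight (0.6 kg, light friction) carries it shut below q = 1.13, and on to the open stop above.
- tray_handle (a point): Middle of the tray's handle, a 10 mm round steel bar, 90 mm long along the box's y, over the tray's middle. The point is on the bar's axis, 40 mm above the tray's rim; closed, 135 mm above the bench, right over the box's origin. The bar does not turn as the tray swings; clear below for 60 mm. Pinch it from above, across the box's x.
- oil_bottle: Bystander: green oil bottle, 56 mm diameter, 130 mm high, standing; origin at its underside.
Not all that is in view belongs to the job. There is more than one size of the coupling; the one meant has the size given above. Of the things that look like the nut, the smaller one is meant.

How it is judged:
By the outcome, as a careful person would: the job done as asked, in the order asked, and still so for the second after the job is handed in, with the robot touching nothing.
It also fails if it takes over 134 s, if anything falls off the work surface, if the arm or the gripper's body presses on something with over 40 N, if the wrist force passes 120 N, or if a joint passes its speed limit or range.

### The arm

A 6-joint arm with a two-finger parallel gripper is mounted at the origin on the work surface. World frame = base frame: x ahead of the robot, y to its left, z up, the work surface at z = 0. Lengths are in m, angles in rad, forces in N, time in s.
With the tool pointing down it reaches from about 0.25 to 0.775 m from the base axis. Payload 4 kg.
Tool frame: the origin (TCP) lies at the very end of the fingers, on their centre line; the grasp point (between the pads) lies 19 mm behind it (arm.grip_point_offset is the distance from the TCP to the grasp point, in m); z points along the fingers, y is the line along which they close (so a half turn about z gives the same grasp; the last joint's range is limited). The gripper opens to 85 mm and grips with 20 to 120 N. Pads are 22 mm wide; open, the fingers measure 114 mm over their backs; the gripper's body (76 mm by 85 mm) begins 54 mm behind the grasp point. The pads swing forward as they close: fully open they stand 13 mm farther back than shut.
Start: joints at [-1.35, 0.087, 1.371, -0, 1.684, -0.103], TCP at [0.175, -0.521, 0.231] pointing down, gripper open.
Joint ranges: [-3.1, 3.1], [-0.76, 2.03], [0.27, 2.55], [-1.08, 4.22], [0.17, 2.65], [-2.57, 2.57]. Speed limits (rad/s): [2.79, 2.79, 3.14, 3.14, 3.14, 3.14].

### API

Orientations are given as [roll, pitch, yaw] about the fixed x, y, z axes, in that order (R = Rz(yaw) Ry(pitch) Rx(roll)).
In Python, from workcell import arm gives the robot as it stands. The module is installed in compiled form; this text tells all that it offers.
- The arm moves only by the shell command python3 -m handwheel 'ROWS' [OPENING]. ROWS is JSON, a list of rows, each a list of 6 numbers: the shift along the tool's x, y, z in m, then the turn, a rotation vector about the tool's x, y, z in rad. A call has 1 to 8 rows; each row shifts and turns the commanded pose from where the row before left it, along the tool's axes as they then stand; what a row does not reach is not made up. A row lasts 1/8 s, in which the tool goes at most 62.5 mm and 10.7 degrees, less where a joint would pass 70% of its speed; a pose out of reach is approached as far as the arm can. A call is refused whole if a number of a shift passes 0.0625 or a number of a turn 0.188, either way. A call with a gripper value outside its range is refused whole. OPENING is the opening, from 0 (shut) to 1 (fully open), set as the call begins (- or left out, the last holds). The fingers move at their own pace and stop on an object; the grip force is fixed at half the most. Time passes only in rows, so rows that do not move let the fingers close. It gives the time, the measured TCP pose, the force, the opening and the grip force at its end, in the units of the state.
- arm.sense(): the state, without advancing time (a new reading comes with each control period).
- arm.capture(name): name is "scene" or "top" or "wrist"; returns the picture (400x640x3 uint8, red, green, blue); there is no depth.
- arm.calibration(name): a dict with "vertical_fov" (degrees; the focal length in pixels is half the picture's height over the tangent of half this angle, whatever the lens; pixels are square), "cx", "cy" (the principal point, pixels), "cam_to_world" (4x4, takes a point from camera to world coordinates); the wrist camera has in their place "mount" (4x4, takes a point from camera to tool coordinates, whose origin is the TCP and whose axes are the flange's). Camera axes: x right, y up, looking along -z (the intrinsics and any distortion apply to the point x, -y, -z); pixel columns grow to the right and rows downward; lengths in m; the calibration is good to about 2 mm. A picture is of the moment at which its call begins: read the wrist's pose just before it. calibration takes no time and is no camera call.
- arm.close_job(): hands the job in; it is judged then, once.
Trained networks look in the newest picture that a camera, given by its name, has taken for a name from the list of things; names that differ only in an ending like _2 or _b are one class to them, and where a whole thing is asked for, a point or a joint stands for the part that bears it (a point fixed in the world has none). Each returns a list of dicts, best first, with "score" (0 to 1); they miss things now and then, are a little off and sometimes report something else, mostly with a low value. They report only what shows in the picture. A call takes as long as a camera call. They do not tell look-alikes from the thing itself.
- arm.spot_in(camera, name): "box" ([centre column, centre row, width, height] in pixels, round what is visible of it).
- arm.cut_out(camera, name): "pixels" (400x640 bool, what is visible of it) and "box" ([centre column, centre row, width, height] in pixels, round what is visible of it).
The state is a dict: "clock": time; "q": joint angles; "qd": joint speeds; "tau": joint torques, N m; "tcp_pos": TCP position; "eef_rot": TCP orientation; "ft_force": force on the tool from outside, world axes, zero at the start; "ft_torque": the same for the moment, N m; "width": opening from 0.0 (shut) to 1.0 (fully open); "grasp_force": force on a finger pad.
Only numpy, scipy, OpenCV 4.12 (cv2) and the standard library are available. Lean on these libraries where they do the work, as an engineer would, in place of code of your own. Each camera call takes 0.05 s, during which the arm holds its last target. There are 200 camera calls.

## Working session

There is one attempt and no reset: what is moved stays moved. The work goes in short steps, Python scripts to look and compute and a shell command to move; the robot and the scene stay as the last step left them, time stands still between calls to the robot, and variables do not carry over. Pictures are saved under pics/ and viewed, at most 16 in all, crops included, and the job is handed in when it is done.

```bash
mkdir -p pics; ls; python3 - <<'E'
from workcell import arm
import cv2,numpy as np
for c in("scene","top"):
    im=arm.capture(c); cv2.imwrite(f"pics/{c}0.png",im[:,:,::-1]); k=arm.calibration(c); print(c,{a:(np.round(b,4).tolist()) if not isinstance(b,str) else b for a,b in k.items()})
    for n in("chisel","punch","nut","coupling","pan","bin","toolbox","tray_handle","oil_bottle"):
        print(n,[(round(d["score"],2),np.round(d["box"]).tolist()) for d in arm.spot_in(c,n)])
k=arm.calibration("wrist");print(k)
s=arm.sense();print(s)
E
```

```text
pics
scene {'vertical_fov': 56.3145, 'cx': 322.1908, 'cy': 197.2939, 'cam_to_world': [[-0.2659, -0.5838, 0.7671, 1.2347], [0.9638, -0.1775, 0.199, 0.1805], [0.0199, 0.7922, 0.6099, 0.6699], [0.0, 0.0, 0.0, 1.0]]}
chisel [(0.55, [275.0, 196.0, 32.0, 24.0]), (0.47, [273.0, 251.0, 75.0, 66.0])]
punch [(0.51, [241.0, 188.0, 20.0, 19.0])]
nut [(0.6, [327.0, 183.0, 15.0, 18.0]), (0.46, [311.0, 203.0, 14.0, 17.0])]
coupling [(0.65, [181.0, 178.0, 22.0, 25.0]), (0.55, [234.0, 164.0, 22.0, 24.0]), (0.54, [214.0, 179.0, 14.0, 14.0])]
pan [(0.85, [200.0, 220.0, 55.0, 40.0])]
bin [(0.79, [273.0, 249.0, 74.0, 59.0]), (0.35, [511.0, 252.0, 40.0, 54.0])]
toolbox [(0.82, [393.0, 218.0, 105.0, 83.0])]
tray_handle [(0.91, [392.0, 206.0, 103.0, 63.0]), (0.34, [508.0, 251.0, 39.0, 52.0])]
oil_bottle [(0.74, [509.0, 250.0, 38.0, 51.0])]
top {'vertical_fov': 43.0311, 'cx': 326.9369, 'cy': 197.8395, 'cam_to_world': [[-0.0056, 0.9932, -0.1166, 0.3364], [-1.0, -0.0046, 0.0087, 0.0154], [0.0081, 0.1167, 0.9931, 1.3625], [0.0, 0.0, 0.0, 1.0]]}
chisel [(0.6, [256.0, 206.0, 99.0, 66.0])]
punch [(0.76, [429.0, 22
[... 831 characters left out ...]
0000000e+00,
         1.00000000e+00]])}
{'clock': 1.0, 'q': array([-1.35008888e+00,  8.71775401e-02,  1.37070832e+00, -6.70975973e-06,
        1.68355549e+00, -1.03114542e-01]), 'qd': array([ 0.0001407 ,  0.00045116, -0.00030285,  0.00027244,  0.00198204,
       -0.00081761]), 'tau': array([ 3.09783954e-04, -3.51735985e+01, -3.13471663e+01, -3.01492419e-04,
        2.48996112e-04, -6.63596069e-06]), 'tcp_pos': array([ 0.17499729, -0.52144406,  0.23134894]), 'eef_rot': array([3.14144284e+00, 2.22054815e-05, 3.23821230e-01]), 'ft_force': array([ 0.31172529, -0.14186399,  0.1281424 ]), 'ft_torque': array([ 0.00339912, -0.00370199, -0.05899094]), 'grasp_force': 0.0, 'width': 0.9983252724791282}
```

View both.

View pics/top0.png

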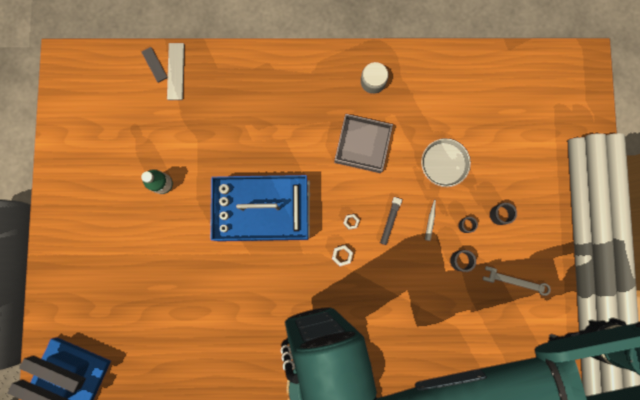

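View pics/scene0.png

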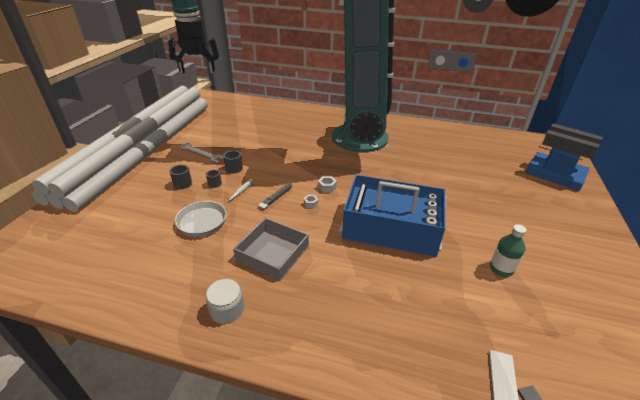

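```bash
cat > h.py <<'E'
from workcell import arm
import cv2,numpy as np
from scipy.spatial.transform import Rotation as R
def cam(c,s=None):
    k=arm.calibration(c); f=200/np.tan(np.radians(k["vertical_fov"]/2))
    if c=="wrist":
        T=np.eye(4); T[:3,:3]=R.from_euler("xyz",s["eef_rot"]).as_matrix(); T[:3,3]=s["tcp_pos"]; T=T@k["mount"]
    else: T=np.array(k["cam_to_world"])
    return f,k["cx"],k["cy"],T
def ray(C,uv,z):
    f,cx,cy,T=C; uv=np.atleast_2d(uv).astype(float)
    d=np.c_[(uv[:,0]-cx)/f,-(uv[:,1]-cy)/f,-np.ones(len(uv))]@T[:3,:3].T
    o=T[:3,3]; return o+d*((z-o[2])/d[:,2])[:,None]
def proj(C,P):
    f,cx,cy,T=C; p=(np.atleast_2d(P)-T[:3,3])@T[:3,:3]
    return np.c_[cx+f*p[:,0]/-p[:,2],cy-f*p[:,1]/-p[:,2]]
def pts(m):
    y,x=np.nonzero(m); return np.c_[x,y]
def state():
    s=arm.sense(); print("t%.2f"%s["clock"],np.round(s["tcp_pos"],4),np.round(s["eef_rot"],3),"w%.3f"%s["width"],"g%.0f"%s["grasp_force"],np.round(s["ft_force"],1)); return s
E
python3 - <<'E'
from h import *
im=arm.capture("top"); C=cam("top")
Z=dict(chisel=.009,punch=.007,nut=.02,coupling=.04,pan=.022,bin=.04,toolbox=.095,oil_bottle=.13)
for n,z in Z.items():
    for d in arm.cut_out("top",n):
        p=pts(d["pixels"]); 
        if len(p)<10: continue
        w=ray(C,p,z); r=cv2.minAreaRect(w[:,:2].astype(np.float32))
        print(n,round(d["score"],2),np.round(d["box"]),len(p),"ctr",np.round(r[0],3),"size",np.round(r[1],3),"ang",round(r[2],1),"mean",np.round(w.mean(0),3))
a=cv2.resize(im[185:285,325:525],(800,400),interpolation=cv2.INTER_CUBIC); cv2.imwrite("pics/c1.png",a[:,:,::-1])
E
```

```text
chisel 0.56 [392. 223.  18.  45.] 368 ctr [ 0.434 -0.163] size [0.024 0.133] ang 70.5 mean [ 0.436 -0.164  0.009]
punch 0.22 [394. 222.  20.  45.] 405 ctr [ 0.435 -0.164] size [0.025 0.131] ang 69.3 mean [ 0.437 -0.166  0.007]
nut 0.6 [343. 254.  21.  20.] 149 ctr [ 0.343 -0.034] size [0.05  0.046] ang 44.7 mean [ 0.343 -0.034  0.02 ]
nut 0.49 [353. 221.  15.  11.] 54 ctr [ 0.432 -0.06 ] size [0.032 0.032] ang 89.7 mean [ 0.433 -0.063  0.02 ]
coupling 0.92 [502. 215.  25.  21.] 390 ctr [ 0.448 -0.456] size [0.072 0.055] ang 89.7 mean [ 0.448 -0.457  0.04 ]
coupling 0.76 [461. 260.  27.  21.] 314 ctr [ 0.327 -0.347] size [0.065 0.054] ang 88.1 mean [ 0.327 -0.347  0.04 ]
coupling 0.62 [469. 226.  17.  12.] 111 ctr [ 0.42 -0.36] size [0.034 0.047] ang 22.6 mean [ 0.419 -0.36   0.04 ]
pan 0.59 [445. 162.  49.  46.] 1784 ctr [ 0.59  -0.314] size [0.125 0.129] ang 44.1 mean [ 0.589 -0.314  0.022]
bin 0.82 [361. 144.  54.  62.] 2427 ctr [ 0.638 -0.092] size [0.13  0.137] ang 76.7 mean [ 0.638 -0.092  0.04 ]
toolbox 0.81 [259. 207. 100.  65.] 6372 ctr [0.462 0.174] size [0.166 0.247] ang 1.1 mean [0.461 0.174 0.095]
oil_bottle 0.66 [158. 180.  29.  27.] 574 ctr [0.525 0.422] size [0.08  0.052] ang 63.3 mean [0.525 0.421 0.13 ]
```

View pics/c1.png

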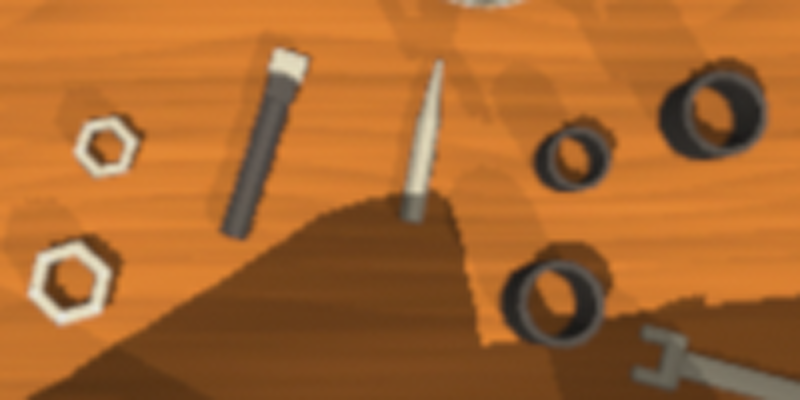

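Possible mix-ups, with pixels in the top view:
- **Nuts:** (351,221), about 16 px across corners, or (343,255), larger. The smaller one is meant.
- **Couplings:** (468,224), rim about 16.7 px or 42 mm, or (502,213) and (463,260), rims about 22 px or 56 mm. I choose (468,224).
- **Bars:** chisel at (391,220), punch at (430,220). The wrench at (517,280) is not part of the job.
- **Containers:** pan at (445,162), bin at (365,144). The round tin at (375,76) is not part of the job.

The crop agrees with these choices. Next is a closer look with the wrist camera.

```bash
python3 -m handwheel '[[0.0477,-0.0323,0,0,0,0],[0.0477,-0.0323,0,0,0,0],[0.0477,-0.0323,0,0,0,0],[0.0477,-0.0323,0,0,0,0],[0.0477,-0.0323,0,0,0,0],[0.0477,-0.0323,0,0,0,0],[0.0477,-0.0323,0,0,0,0],[0,0,0,0,0,0.162]]' && python3 -m handwheel '[[0,0,0,0,0,0.162],[0,0,0,0,0,0],[0,0,0,0,0,0]]'
cat >> h.py <<'E'
Z=dict(chisel=.009,punch=.007,nut=.02,coupling=.04,pan=.022,bin=.04,toolbox=.095,oil_bottle=.13)
def find(c,names,fn=None):
    s=state(); im=arm.capture(c); C=cam(c,s)
    if fn: cv2.imwrite(fn,im[:,:,::-1])
    for n in names:
        for d in arm.cut_out(c,n):
            p=pts(d["pixels"])
            if len(p)<10: continue
            w=ray(C,p,Z[n]); r=cv2.minAreaRect(w[:,:2].astype(np.float32))
            print(n,round(d["score"],2),np.round(d["box"]),"ctr",np.round(r[0],4),"size",np.round(r[1],3),"ang",round(r[2],1),"mean",np.round(w.mean(0),4))
    return im,C
E
python3 - <<'E'
from h import *
find("wrist",["chisel","punch","nut","coupling","pan","bin"],"pics/w1.png")
E
```

```text
clock: 2.45
tcp_pos: [0.4215, -0.1974, 0.2315]
eef_rot: [-3.141, -0.001, 0.164]
ft_force: [-0.1, -0.4, 0.1]
width: 1.001
grasp_force: 0.0
clock: 2.82
tcp_pos: [0.4195, -0.201, 0.2314]
eef_rot: [3.141, -0.0, 0.002]
ft_force: [0.3, -0.4, -0.0]
width: 0.998
grasp_force: 0.0
t2.83 [ 0.4195 -0.201   0.2314] [ 3.141e+00 -0.000e+00  2.000e-03] w0.998 g0 [ 0.3 -0.4 -0. ]
chisel 0.91 [289. 158.  46.  98.] ctr [ 0.4305 -0.1655] size [0.023 0.134] ang 70.2 mean [ 0.435  -0.1679  0.009 ]
punch 0.67 [374. 158.  31.  83.] ctr [ 0.432  -0.2757] size [0.017 0.107] ang 78.1 mean [ 0.4255 -0.2744  0.007 ]
nut 0.91 [194. 228.  42.  42.] ctr [ 0.3428 -0.0392] size [0.054 0.064] ang 46.3 mean [ 0.3431 -0.039   0.02  ]
nut 0.57 [206. 159.  39.  31.] ctr [ 0.4311 -0.0656] size [0.038 0.047] ang 8.4 mean [ 0.4311 -0.065   0.02  ]
coupling 0.97 [454. 174.  50.  39.] ctr [ 0.4234 -0.3615] size [0.058 0.04 ] ang 65.2 mean [ 0.4239 -0.3622  0.04  ]
coupling 0.85 [540. 152.  77.  57.] ctr [ 0.4486 -0.4555] size [0.093 0.058] ang 81.9 mean [ 0.4499 -0.4566  0.04  ]
coupling 0.82 [432. 245.  56.  52.] ctr [ 0.3303 -0.3486] size [0.086 0.056] ang 39.3 mean [ 0.3305 -0.3485  0.04  ]
pan 0.95 [430.  40. 126.  81.] ctr [ 0.5615 -0.3175] size [0.078 0.131] ang 0.1 mean [ 0.5683 -0.3171  0.022 ]
bin 0.77 [202.  24. 143.  44.] ctr [ 0.5759 -0.0894] size [0.038 0.139] ang 0.1 mean [ 0.582  -0.1027  0.04  ]
```

View pics/w1.png

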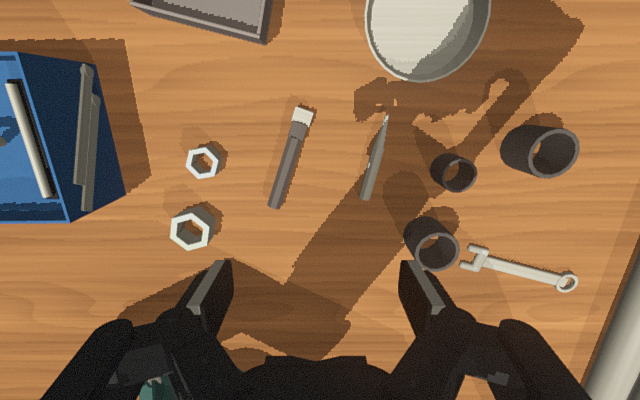

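The wrist view shows the small nut at (203,161), chisel at (291,157), punch at (375,160) and 42 mm coupling at (458,175). The larger look-alikes are clearly apart from them. Now on to the tray.

```bash
python3 - <<'E'
from h import *
s=arm.sense(); C=cam("wrist",s)
for n,uv,z in [("coup rim",(460,176),.04),("nut top",(203.5,161),.02),("nut edges L/R",(187,161),.02),("",(219,161),.02),("nut top/bot",(205,145),.02),("",(201,177),.02),("chis end",(274,207),.009),("chis tip",(305,107),.009),("punch end",(366,197),.007),("punch tip",(387,115),.007)]:
    print(n,np.round(ray(C,uv,z)[0],4))
E
python3 -m handwheel '[[0.0061,-0.0536,-0.006,0,0,0],[0.0061,-0.0536,-0.006,0,0,0],[0.0061,-0.0536,-0.006,0,0,0],[0.0061,-0.0536,-0.006,0,0,0],[0.0061,-0.0536,-0.006,0,0,0],[0.0061,-0.0536,-0.006,0,0,0],[0.0061,-0.0536,-0.006,0,0,0],[0,0,0,0,0,-0.1745]]' >/dev/null && python3 -m handwheel '[[0,0,0,0,0,-0.1745],[0,0,0,0,0,-0.1745],[0,0,0,0,0,-0.1745],[0,0,0,0,0,-0.1745],[0,0,0,0,0,-0.1745],[0,0,0,0,0,-0.1745],[0,0,0,0,0,-0.1745],[0,0,0,0,0,-0.1745]]' >/dev/null && python3 -m handwheel '[[0,0,0,0,0,0],[0,0,0,0,0,0]]'
python3 - <<'E'
from h import *
find("wrist",["toolbox"],"pics/w2.png")
E
```

```text
coup rim [ 0.4193 -0.3707  0.04  ]
nut top [ 0.4329 -0.0647  0.02  ]
nut edges L/R [ 0.4328 -0.0446  0.02  ]
 [ 0.4329 -0.0836  0.02  ]
nut top/bot [ 0.4522 -0.0689  0.02  ]
 [ 0.4127 -0.0591  0.02  ]
chis end [ 0.3689 -0.1463  0.009 ]
chis tip [ 0.4954 -0.189   0.009 ]
punch end [ 0.3823 -0.2681  0.007 ]
punch tip [ 0.4862 -0.2874  0.007 ]
clock: 5.42
tcp_pos: [0.4624, 0.1743, 0.2733]
eef_rot: [-3.142, 0.0, 1.568]
ft_force: [-0.5, 0.2, 0.7]
width: 1.0
grasp_force: 0.0
t5.42 [0.4624 0.1743 0.2733] [-3.142  0.     1.568] w1.000 g0 [-0.5  0.2  0.7]
toolbox 0.95 [313. 166. 159. 212.] ctr [0.461  0.1755] size [0.161 0.243] ang 0.5 mean [0.4611 0.1893 0.095 ]
```

View pics/w2.png

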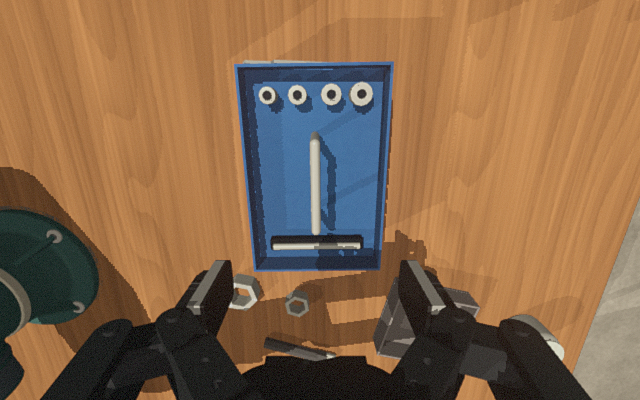

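```bash
python3 - <<'E'
from h import *
s=arm.sense(); C=cam("wrist",s)
for n,uv,z in [("h",(315,136),.135),("h",(316,234),.135)]+[("rim",p,.095) for p in((236,66),(393,64),(255,270),(381,269))]:
    print(n,np.round(ray(C,uv,z)[0],4))
E
```

```text
h [0.4614 0.2266 0.135 ]
h [0.4623 0.125  0.135 ]
rim [0.3825 0.2908 0.095 ]
rim [0.5391 0.2923 0.095 ]
rim [0.3852 0.0559 0.095 ]
rim [0.5442 0.0572 0.095 ]
```

```bash
python3 -m handwheel '[[0,0,0.0523,0,0,0],[0,0,0.0523,0,0,0],[0,0,0.0523,0,0,0],[0,0,0,0,0,0]]' 0.5 && python3 -m handwheel '[[0,0,0,0,0,0],[0,0,0,0,0,0],[0,0,0,0,0,0],[0,0,0,0,0,0],[0,0,0,0,0,0]]' 0
python3 - <<'E'
from h import *
q=np.linspace(0,1.83,17); p=np.c_[120*np.sin(q-1.134),-120*np.cos(q-1.134)]; print(np.round(np.diff(p,axis=0),1).tolist())
E
```

```text
clock: 6.02
tcp_pos: [0.4585, 0.1734, 0.1114]
eef_rot: [-3.13, 0.003, 1.569]
ft_force: [-0.0, 0.7, 0.0]
width: 0.5
grasp_force: 0.0
clock: 6.65
tcp_pos: [0.4622, 0.1749, 0.1199]
eef_rot: [3.141, -0.001, 1.571]
ft_force: [-6.2, -0.7, 3.9]
width: 0.091
grasp_force: 58.5
[[6.5, -12.1], [7.8, -11.3], [9.1, -10.3], [10.2, -9.2], [11.2, -8.0], [12.0, -6.6], [12.7, -5.2], [13.2, -3.7], [13.5, -2.2], [13.7, -0.7], [13.7, 0.9], [13.5, 2.5], [13.1, 4.0], [12.6, 5.5], [11.9, 6.9], [11.0, 8.2]]
```

```bash
python3 -m handwheel '[[0,0.0065,-0.0121,0,0,0],[0,0.0078,-0.0113,0,0,0],[0,0.0091,-0.0103,0,0,0],[0,0.0102,-0.0092,0,0,0],[0,0.0112,-0.008,0,0,0],[0,0.012,-0.0066,0,0,0]]' && python3 -m handwheel '[[0,0.0127,-0.0052,0,0,0],[0,0.0132,-0.0037,0,0,0],[0,0.0135,-0.0022,0,0,0],[0,0.0137,-0.0007,0,0,0],[0,0.0137,0.0009,0,0,0],[0,0.0135,0.0025,0,0,0]]'
```

```text
clock: 7.4
tcp_pos: [0.5183, 0.1755, 0.1772]
eef_rot: [-3.141, -0.002, 1.572]
ft_force: [-5.1, 2.0, 0.2]
width: 0.086
grasp_force: 59.4
clock: 8.15
tcp_pos: [0.6021, 0.1763, 0.1852]
eef_rot: [3.135, -0.004, 1.572]
ft_force: [-0.1, 5.9, 1.9]
width: 0.088
grasp_force: 59.6
```

```bash
python3 -m handwheel '[[0,0.0131,0.004,0,0,0],[0,0.0126,0.0055,0,0,0],[0,0.0119,0.0069,0,0,0],[0,0.0105,0.0079,0,0,0],[0,0,0,0,0,0],[0,0,0,0,0,0],[0,0,0,0,0,0]]' && python3 -m handwheel '[[0,0,0,0,0,0],[0,0,0,0,0,0],[0,0,0,0,0,0],[0,0,0,0,0,0]]' 0.45
```

```text
clock: 9.02
tcp_pos: [0.6481, 0.1768, 0.1611]
eef_rot: [3.139, -0.004, 1.572]
ft_force: [-3.8, 5.9, 6.5]
width: 0.09
grasp_force: 60.1
clock: 9.52
tcp_pos: [0.6478, 0.1738, 0.1577]
eef_rot: [-3.141, 0.0, 1.57]
ft_force: [-0.1, 0.6, -0.1]
width: 0.448
grasp_force: 0.0
```

```bash
python3 -m handwheel '[[0,0,-0.05,0,0,0],[0,0,-0.05,0,0,0]]' >/dev/null && python3 -m handwheel '[[-0.0421,-0.0282,0,0,0,0],[-0.0421,-0.0282,0,0,0,0],[-0.0421,-0.0282,0,0,0,0],[-0.0421,-0.0282,0,0,0,0],[-0.0421,-0.0282,0,0,0,0],[-0.0421,-0.0282,0,0,0,0],[-0.0421,-0.0282,0,0,0,0],[-0.0421,-0.0282,0,0,0,0]]' >/dev/null && python3 -m handwheel '[[0,0,0,0,0,0.173],[0,0,0,0,0,0.173],[0,0,0,0,0,0.173],[0,0,0,0,0,0.173],[0,0,0,0,0,0.173],[0,0,0,0,0,0.173],[0,0,0,0,0,0.173],[0,0,0,0,0,0.173]]' >/dev/null && python3 -m handwheel '[[0,0,0,0,0,0.173],[0,0,0,0,0,0.173],[0,0,0,0,0,0.173],[0,0,0.05,0,0,0],[0,0,0.05,0,0,0],[0,0,0,0,0,0],[0,0,0,0,0,0]]' 0.6
python3 - <<'E'
from h import *
find("wrist",["chisel","nut","coupling"],"pics/w3.png")
im,C=find("scene",["toolbox"],"pics/s1.png")
E
```

```text
clock: 12.65
tcp_pos: [0.4229, -0.1631, 0.1602]
eef_rot: [3.141, -0.003, -0.333]
ft_force: [0.5, 0.3, -0.1]
width: 0.597
grasp_force: 0.0
t12.65 [ 0.4229 -0.1631  0.1602] [ 3.141e+00 -3.000e-03 -3.330e-01] w0.597 g0 [ 0.5  0.3 -0.1]
chisel 0.97 [315. 174.  23. 128.] ctr [ 0.43   -0.1664] size [0.022 0.133] ang 71.0 mean [ 0.438  -0.1691  0.009 ]
nut 0.74 [224. 209.  43.  43.] ctr [ 0.4315 -0.0655] size [0.037 0.047] ang 11.4 mean [ 0.4318 -0.0653  0.02  ]
nut 0.62 [226. 278.  29.  41.] ctr [ 0.3584 -0.0295] size [0.017 0.056] ang 44.0 mean [ 0.3577 -0.0296  0.02  ]
coupling 0.8 [609.  54.  61.  76.] ctr [ 0.4509 -0.4265] size [0.056 0.047] ang 0.8 mean [ 0.454  -0.4296  0.04  ]
coupling 0.7 [524. 221.  89.  70.] ctr [ 0.3322 -0.3482] size [0.096 0.058] ang 37.8 mean [ 0.3314 -0.3476  0.04  ]
coupling 0.63 [528. 123.  76.  52.] ctr [ 0.4252 -0.3599] size [0.063 0.041] ang 58.5 mean [ 0.4248 -0.3599  0.04  ]
t12.85 [ 0.4233 -0.1633  0.1608] [ 3.141 -0.005 -0.333] w0.601 g0 [ 0.1 -0.5 -0.2]
toolbox 0.9 [388. 238. 126. 105.] ctr [0.577  0.1753] size [0.295 0.262] ang 1.1 mean [0.5994 0.1796 0.095 ]
```

View pics/w3.png

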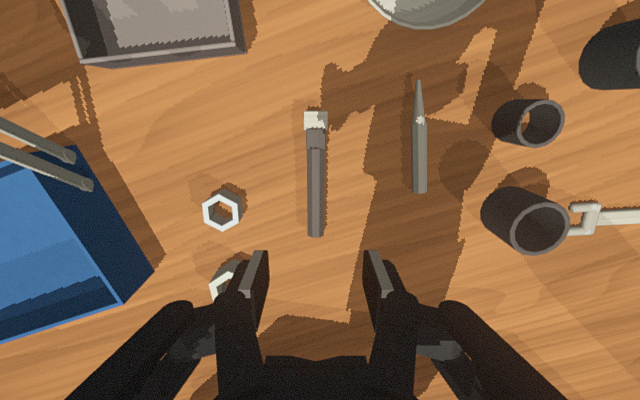

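View pics/s1.png

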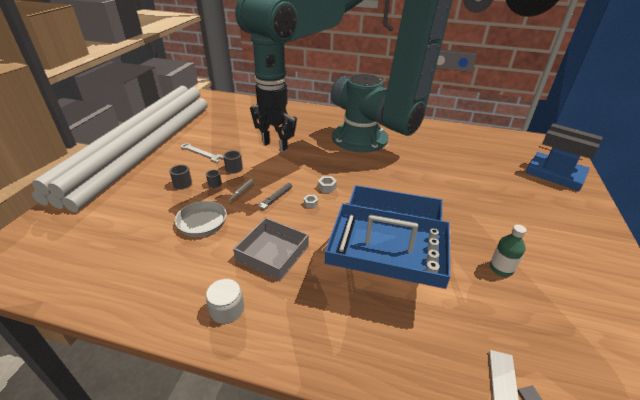

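The scene view shows the tray resting open at (390,240). The chisel in the wrist view lies in line with the tool at (315,174), so I grasp it.

```bash
python3 -m handwheel '[[0,0,0.05,0,0,0],[0,0,0.05,0,0,0],[0,0,0.03,0,0,0],[0,0,0.015,0,0,0],[0,0,0.008,0,0,0],[0,0,0.003,0,0,0],[0,0,0,0,0,0]]' && python3 -m handwheel '[[0,0,0,0,0,0],[0,0,0,0,0,0],[0,0,0,0,0,0],[0,0,0,0,0,0],[0,0,0,0,0,0]]' 0 && python3 -m handwheel '[[0,0,-0.02,0,0,0],[0,0,-0.05,0,0,0],[0,0,-0.05,0,0,0],[0,0,-0.05,0,0,0],[0,0,-0.03,0,0,0],[0,0,0,0,0,0]]'
```

```text
clock: 13.82
tcp_pos: [0.4226, -0.1629, 0.003]
eef_rot: [3.141, -0.002, -0.333]
ft_force: [-0.0, -0.4, -0.4]
width: 0.6
grasp_force: 0.0
clock: 14.45
tcp_pos: [0.4224, -0.1628, 0.0029]
eef_rot: [3.141, -0.002, -0.333]
ft_force: [-1.4, 0.5, 6.3]
width: 0.188
grasp_force: 60.3
clock: 15.2
tcp_pos: [0.4229, -0.163, 0.204]
eef_rot: [3.141, -0.005, -0.333]
ft_force: [0.1, 0.2, -1.8]
width: 0.188
grasp_force: 59.5
```

```bash
python3 -m handwheel '[[0,0,0,0,0,-0.173],[0,0,0,0,0,-0.173],[0,0,0,0,0,-0.173],[0,0,0,0,0,-0.173],[0,0,0,0,0,-0.173],[0,0,0,0,0,-0.173],[0,0,0,0,0,-0.173],[0,0,0,0,0,-0.173]]' >/dev/null && python3 -m handwheel '[[0,0,0,0,0,-0.173],[0,0,0,0,0,-0.173],[0,0,0,0,0,-0.173],[0,0,0,0,0,0]]'>/dev/null && python3 -m handwheel '[[0.0545,0.0017,0,0,0,0],[0.0545,0.0017,0,0,0,0],[0.0545,0.0017,0,0,0,0],[0.0545,0.0017,0,0,0,0],[0.0545,0.0017,0,0,0,0],[0.0545,0.0017,0,0,0,0],[0,0,0,0,0,0],[0,0,0,0,0,0]]'
python3 - <<'E'
from h import *
im,C=find("wrist",["chisel","toolbox"],"pics/w4.png")
E
```

```text
clock: 17.7
tcp_pos: [0.4316, 0.1642, 0.2006]
eef_rot: [-3.139, 0.001, 1.569]
ft_force: [-0.9, -1.2, -2.5]
width: 0.189
grasp_force: 59.4
t17.70 [0.4316 0.1642 0.2006] [-3.139e+00  1.000e-03  1.569e+00] w0.189 g59 [-0.9 -1.2 -2.5]
chisel 0.7 [313. 240.  54. 240.] ctr [0.4288 0.0566] size [0.341 0.057] ang 89.4 mean [0.4304 0.0898 0.009 ]
toolbox 0.71 [449. 174. 380. 317.] ctr [0.5777 0.1611] size [0.382 0.29 ] ang 1.0 mean [0.5751 0.1863 0.095 ]
```

View pics/w4.png

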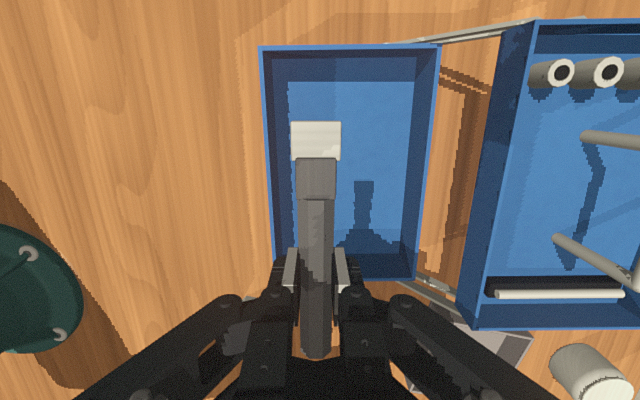

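The chisel hangs straight over the open compartment (rim corners at about (260,47) and (415,278)). I lower it and release.

```bash
python3 -m handwheel '[[0,0,0.05,0,0,0],[0,0,0.05,0,0,0],[0,0,0.05,0,0,0],[0,0,0.025,0,0,0],[0,0,0.012,0,0,0],[0,0,0.005,0,0,0],[0,0,0.002,0,0,0],[0,0,0,0,0,0]]' && python3 -m handwheel '[[0,0,0,0,0,0],[0,0,0,0,0,0],[0,0,0,0,0,0]]' 0.4 && python3 -m handwheel '[[0,0,-0.03,0,0,0],[0,0,-0.05,0,0,0],[0,0,-0.05,0,0,0],[0,0,-0.05,0,0,0],[0,0,-0.02,0,0,0],[0,0,0,0,0,0]]'
```

```text
clock: 18.85
tcp_pos: [0.4331, 0.1647, 0.0091]
eef_rot: [3.139, -0.0, 1.57]
ft_force: [0.5, -0.1, -2.2]
width: 0.186
grasp_force: 59.4
clock: 19.23
tcp_pos: [0.4354, 0.1651, 0.0104]
eef_rot: [3.134, -0.001, 1.57]
ft_force: [4.9, -0.4, 3.7]
width: 0.394
grasp_force: 0.0
clock: 19.98
tcp_pos: [0.4326, 0.1649, 0.21]
eef_rot: [3.138, -0.001, 1.571]
ft_force: [-0.4, 0.1, -0.5]
width: 0.399
grasp_force: 0.0
```

```bash
python3 -m handwheel '[[-0.0548,-0.0018,0,0,0,0],[-0.0548,-0.0018,0,0,0,0],[-0.0548,-0.0018,0,0,0,0],[-0.0548,-0.0018,0,0,0,0],[-0.0548,-0.0018,0,0,0,0],[-0.0548,-0.0018,0,0,0,0],[-0.0548,-0.0018,0,0,0,0],[-0.0548,-0.0018,0,0,0,0]]' >/dev/null && python3 -m handwheel '[[0,0,0,0,0,0.1607],[0,0,0,0,0,0.1607],[0,0,0,0,0,0.1607],[0,0,0,0,0,0.1607],[0,0,0,0,0,0.1607],[0,0,0,0,0,0.1607],[0,0,0,0,0,0.1607],[0,0,0,0,0,0.1607]]' >/dev/null && python3 -m handwheel '[[0,0,0,0,0,0.1607],[0,0,0,0,0,0.1607],[0,0,0,0,0,0.1607],[0,0,0.05,0,0,0],[0,0,0,0,0,0],[0,0,0,0,0,0]]' 0.6
python3 - <<'E'
from h import *
im,C=find("wrist",["punch","coupling"],"pics/w5.png")
find("top",["chisel"],"pics/t2.png")
E
```

```text
clock: 22.72
tcp_pos: [0.4175, -0.2737, 0.1581]
eef_rot: [-3.141, 0.001, -0.197]
ft_force: [-0.2, -0.3, 0.4]
width: 0.599
grasp_force: 0.0
t22.73 [ 0.4175 -0.2737  0.1581] [-3.141e+00  1.000e-03 -1.970e-01] w0.599 g0 [-0.2 -0.3  0.4]
coupling 0.69 [406. 262.  68.  72.] ctr [ 0.3326 -0.3546] size [0.088 0.046] ang 26.2 mean [ 0.334 -0.354  0.04 ]
coupling 0.67 [413. 171.  55.  53.] ctr [ 0.4237 -0.3652] size [0.053 0.04 ] ang 53.6 mean [ 0.4239 -0.3667  0.04  ]
coupling 0.6 [518. 118. 101.  74.] ctr [ 0.4508 -0.4589] size [0.085 0.057] ang 66.0 mean [ 0.4499 -0.4595  0.04  ]
t22.88 [ 0.4185 -0.2746  0.1602] [ 3.14e+00 -3.00e-03 -1.97e-01] w0.602 g0 [-0.2  0.4  0.2]
chisel 0.81 [264. 221.  49.   6.] ctr [0.4339 0.1787] size [0.131 0.021] ang 89.7 mean [0.4341 0.1815 0.009 ]
```

View pics/w5.png

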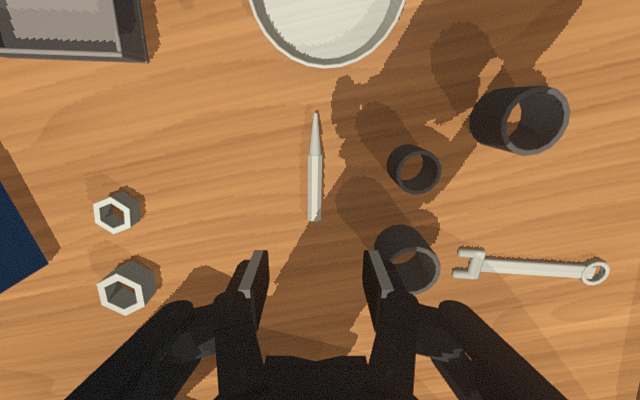

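```bash
python3 - <<'E'
from h import *
s=arm.sense(); C=cam("wrist",s)
b=ray(C,(314.5,219),.007)[0]; t=ray(C,(316.5,111),.007)[0]; d=(t-b); print(b,t,np.linalg.norm(d),np.degrees(np.arctan2(d[1],d[0])),"grip",b+d/np.linalg.norm(d)*.04)
print("coup",ray(C,(419,170),.04)[0], "nut", ray(C,(112,215),.02)[0])
e=b+d/np.linalg.norm(d)*.04-s["tcp_pos"]; print(R.from_euler("xyz",s["eef_rot"]).as_matrix().T@e)
E
```

```text
[ 0.38094834 -0.2667536   0.007     ] [ 0.49090377 -0.29075631  0.007     ] 0.11254477353890668 -12.31420074378685 grip [ 0.42002805 -0.2752845   0.007     ]
coup [ 0.42309885 -0.37269451  0.04      ] nut [ 0.43174642 -0.0630278   0.02      ]
[0.00136426 0.00021865 0.15282515]
```

```bash
python3 -m handwheel '[[0,0,0.05,0,0,0],[0,0,0.05,0,0,0],[0,0,0.03,0,0,0],[0,0,0.015,0,0,0],[0,0,0.008,0,0,0],[0,0,0.003,0,0,0],[0,0,0,0,0,0]]' 0.5 && python3 -m handwheel '[[0,0,0,0,0,0],[0,0,0,0,0,0],[0,0,0,0,0,0],[0,0,0,0,0,0],[0,0,0,0,0,0]]' 0 && python3 -m handwheel '[[0,0,-0.02,0,0,0],[0,0,-0.05,0,0,0],[0,0,-0.05,0,0,0],[0,0,-0.05,0,0,0],[0,0,-0.03,0,0,0],[0,0,0,0,0,0]]'
```

```text
clock: 23.85
tcp_pos: [0.4183, -0.2744, 0.0031]
eef_rot: [3.141, -0.002, -0.197]
ft_force: [1.1, 0.7, 0.1]
width: 0.498
grasp_force: 0.0
clock: 24.48
tcp_pos: [0.4181, -0.2743, 0.0031]
eef_rot: [3.141, -0.002, -0.197]
ft_force: [-1.0, -0.1, 5.9]
width: 0.141
grasp_force: 60.9
clock: 25.22
tcp_pos: [0.4186, -0.2747, 0.2044]
eef_rot: [3.139, -0.005, -0.197]
ft_force: [0.1, -0.5, -2.1]
width: 0.136
grasp_force: 60.1
```

```bash
python3 -m handwheel '[[0,0,0,0,0,-0.1607],[0,0,0,0,0,-0.1607],[0,0,0,0,0,-0.1607],[0,0,0,0,0,-0.1607],[0,0,0,0,0,-0.1607],[0,0,0,0,0,-0.1607],[0,0,0,0,0,-0.1607],[0,0,0,0,0,-0.1607]]' >/dev/null && python3 -m handwheel '[[0,0,0,0,0,-0.1607],[0,0,0,0,0,-0.1607],[0,0,0,0,0,-0.1607],[0,0,0,0,0,0]]'>/dev/null && python3 -m handwheel '[[0.0542,0.0083,0,0,0,0],[0.0542,0.0083,0,0,0,0],[0.0542,0.0083,0,0,0,0],[0.0542,0.0083,0,0,0,0],[0.0542,0.0083,0,0,0,0],[0.0542,0.0083,0,0,0,0],[0.0542,0.0083,0,0,0,0],[0.0542,0.0083,0,0,0,0]]' >/dev/null && python3 -m handwheel '[[0,0,0,0,0,0],[0,0,0,0,0,0]]'
```

```text
clock: 27.98
tcp_pos: [0.4836, 0.1594, 0.2006]
eef_rot: [-3.139, 0.001, 1.569]
ft_force: [-0.1, 0.1, -1.6]
width: 0.14
grasp_force: 60.1
```

```bash
python3 -m handwheel '[[0,0,0.05,0,0,0],[0,0,0.05,0,0,0],[0,0,0.05,0,0,0],[0,0,0.025,0,0,0],[0,0,0.012,0,0,0],[0,0,0.005,0,0,0],[0,0,0.002,0,0,0],[0,0,0,0,0,0]]' && python3 -m handwheel '[[0,0,0,0,0,0],[0,0,0,0,0,0],[0,0,0,0,0,0]]' 0.32 && python3 -m handwheel '[[0,0,-0.03,0,0,0],[0,0,-0.05,0,0,0],[0,0,-0.05,0,0,0],[0,0,-0.05,0,0,0],[0,0,-0.05,0,0,0],[0,0,0,0,0,0]]'
python3 - <<'E'
from h import *
im,C=find("wrist",["punch","chisel"],"pics/w6.png")
E
```

```text
clock: 28.98
tcp_pos: [0.4851, 0.1598, 0.0091]
eef_rot: [3.139, -0.0, 1.57]
ft_force: [0.6, -0.8, -2.2]
width: 0.144
grasp_force: 60.1
clock: 29.35
tcp_pos: [0.4845, 0.1599, 0.0084]
eef_rot: [3.141, -0.0, 1.57]
ft_force: [0.0, 0.0, 0.3]
width: 0.314
grasp_force: 0.0
clock: 30.1
tcp_pos: [0.4865, 0.1603, 0.244]
eef_rot: [3.13, -0.002, 1.57]
ft_force: [0.4, 0.7, -0.1]
width: 0.325
grasp_force: 0.0
t30.10 [0.4865 0.1603 0.244 ] [ 3.13e+00 -2.00e-03  1.57e+00] w0.325 g0 [ 0.4  0.7 -0.1]
punch 0.58 [313. 157.  13.  82.] ctr [0.4847 0.1737] size [0.107 0.014] ang 89.5 mean [0.4841 0.1686 0.007 ]
chisel 0.62 [268. 154.  23. 104.] ctr [0.4303 0.1727] size [0.136 0.025] ang 89.1 mean [0.4316 0.1787 0.009 ]
```

View pics/w6.png

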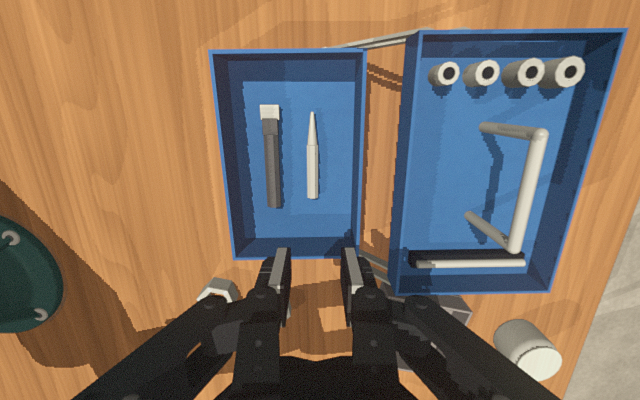

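The compartment view shows the chisel at (271,157) and the punch at (313,157), both flat on the floor. Next I close the tray.

```bash
python3 -m handwheel '[[0.0047,0.0543,0,0,0,0],[0.0047,0.0543,0,0,0,0],[0.0047,0.0543,0,0,0,0],[0,0,0,0,0,0],[0,0,0.04,0,0,0],[0,0,0.03,0,0,0],[0,0,0.011,0,0,0],[0,0,0,0,0,0]]' 0.5 && python3 -m handwheel '[[0,0,0,0,0,0],[0,0,0,0,0,0],[0,0,0,0,0,0],[0,0,0,0,0,0],[0,0,0,0,0,0]]' 0
```

```text
clock: 31.25
tcp_pos: [0.6459, 0.1737, 0.156]
eef_rot: [-3.139, 0.0, 1.57]
ft_force: [0.3, -0.4, -0.0]
width: 0.501
grasp_force: 0.0
clock: 31.88
tcp_pos: [0.648, 0.1739, 0.1593]
eef_rot: [3.138, -0.001, 1.57]
ft_force: [-0.6, 0.7, 5.9]
width: 0.092
grasp_force: 58.6
```

```bash
python3 -m handwheel '[[0,-0.011,-0.0082,0,0,0],[0,-0.0119,-0.0069,0,0,0],[0,-0.0126,-0.0055,0,0,0],[0,-0.0131,-0.004,0,0,0],[0,-0.0135,-0.0025,0,0,0],[0,-0.0137,-0.0009,0,0,0]]' && python3 -m handwheel '[[0,-0.0137,0.0007,0,0,0],[0,-0.0135,0.0022,0,0,0],[0,-0.0132,0.0037,0,0,0],[0,-0.0127,0.0052,0,0,0],[0,-0.012,0.0066,0,0,0],[0,-0.0112,0.008,0,0,0]]' && python3 -m handwheel '[[0,-0.0102,0.0092,0,0,0],[0,-0.0091,0.0103,0,0,0],[0,-0.0078,0.0113,0,0,0],[0,-0.0033,0.006,0,0,0],[0,-0.0032,0.0061,0,0,0],[0,0,0,0,0,0],[0,0,0,0,0,0]]'
```

```text
clock: 32.62
tcp_pos: [0.5722, 0.1731, 0.1873]
eef_rot: [3.137, 0.001, 1.57]
ft_force: [3.0, -3.1, 5.7]
width: 0.091
grasp_force: 59.2
clock: 33.38
tcp_pos: [0.4919, 0.1722, 0.1578]
eef_rot: [-3.135, 0.004, 1.57]
ft_force: [-4.4, -5.1, -0.2]
width: 0.093
grasp_force: 58.8
clock: 34.25
tcp_pos: [0.4621, 0.172, 0.1179]
eef_rot: [3.139, 0.004, 1.57]
ft_force: [-0.9, -6.4, 9.7]
width: 0.087
grasp_force: 60.2
```

```bash
python3 -m handwheel '[[0,0,0,0,0,0],[0,0,0,0,0,0],[0,0,0,0,0,0],[0,0,-0.04,0,0,0],[0,0,-0.05,0,0,0],[0,0,-0.01,0,0,0]]' 0.45 && python3 -m handwheel '[[-0.0472,-0.006,0,0,0,0],[-0.0472,-0.006,0,0,0,0],[-0.0472,-0.006,0,0,0,0],[-0.0472,-0.006,0,0,0,0],[-0.0472,-0.006,0,0,0,0],[0,0,0,0,0,0.1745],[0,0,0,0,0,0.1745],[0,0,0,0,0,0.1745]]' 0.7 >/dev/null && python3 -m handwheel '[[0,0,0,0,0,0.1745],[0,0,0,0,0,0.1745],[0,0,0,0,0,0.1745],[0,0,0,0,0,0.1745],[0,0,0,0,0,0.1745],[0,0,0,0,0,0.1745],[0,0,0.05,0,0,0],[0,0,0,0,0,0]]' && python3 -m handwheel '[[0,0,0,0,0,0]]' >/dev/null
python3 - <<'E'
from h import *
im,C=find("wrist",["nut"])
top=arm.capture("top"); b=top[150:270,190:350]; sc=arm.capture("scene")[150:290,300:460]
u,v=np.round(proj(C,[.4325,-.064,.02])[0]).astype(int); print(u,v)
a=im[v-35:v+35,u-35:u+35]
f=lambda x:cv2.resize(x,(390,390),interpolation=cv2.INTER_CUBIC)
cv2.imwrite("pics/m1.png",np.hstack([f(a),f(sc)])[:,:,::-1]); print(u-35,v-35,390/70)
E
```

```text
clock: 35.0
tcp_pos: [0.4631, 0.1746, 0.2198]
eef_rot: [3.134, -0.002, 1.571]
ft_force: [-0.2, -0.8, 0.5]
width: 0.447
grasp_force: 0.0
clock: 37.0
tcp_pos: [0.4271, -0.0608, 0.1599]
eef_rot: [-3.138, 0.013, 0.0]
ft_force: [0.0, 0.1, 0.0]
width: 0.698
grasp_force: 0.0
t37.12 [ 0.4317 -0.0622  0.1665] [ 3.141 -0.    -0.   ] w0.700 g0 [-0.2 -0.5 -0.1]
nut 0.72 [293. 261.  46.  50.] ctr [ 0.3432 -0.0381] size [0.049 0.066] ang 74.8 mean [ 0.3439 -0.038   0.02  ]
nut 0.58 [317. 184.  38.  41.] ctr [ 0.4322 -0.0621] size [0.036 0.043] ang 71.2 mean [ 0.4322 -0.0622  0.02  ]
317 186
282 151 5.571428571428571
```

View pics/m1.png

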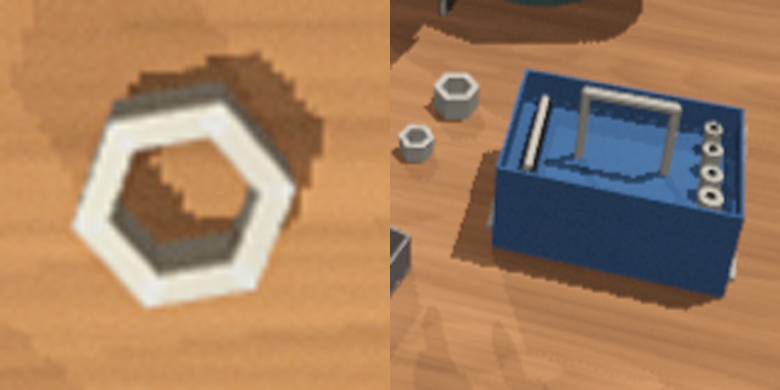

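The left crop shows the small nut with its corner axis tilted about 9.6° and the centre at wrist pixel (315,188). The right crop shows the tray fully closed on the box. Now I grip the nut across its flats.

```bash
python3 -m handwheel '[[0,0,0,0,0,0.178],[0,0,0,0,0,0.178],[0,0,0.05,0,0,0],[0,0,0.05,0,0,0],[0,0,0.04,0,0,0],[0,0,0.015,0,0,0],[0,0,0.007,0,0,0],[0,0,0,0,0,0]]' 0.7 && python3 -m handwheel '[[0,0,0,0,0,0],[0,0,0,0,0,0],[0,0,0,0,0,0],[0,0,0,0,0,0],[0,0,0,0,0,0]]' 0 && python3 -m handwheel '[[0,0,-0.02,0,0,0],[0,0,-0.05,0,0,0],[0,0,-0.05,0,0,0],[0,0,-0.03,0,0,0],[0,0,0,0,0,0]]'
```

```text
clock: 38.33
tcp_pos: [0.4325, -0.0625, 0.005]
eef_rot: [-3.141, -0.002, -0.356]
ft_force: [-0.9, -0.0, -0.5]
width: 0.695
grasp_force: 0.0
clock: 38.95
tcp_pos: [0.4329, -0.0626, 0.0056]
eef_rot: [-3.141, -0.004, -0.356]
ft_force: [-0.5, -0.3, 6.0]
width: 0.404
grasp_force: 61.2
clock: 39.58
tcp_pos: [0.433, -0.0626, 0.1567]
eef_rot: [-3.141, -0.007, -0.356]
ft_force: [-0.8, -0.1, -1.0]
width: 0.401
grasp_force: 60.5
```

```bash
python3 -m handwheel '[[0.0392,0.0303,0,0,0,0],[0.0392,0.0303,0,0,0,0],[0.0392,0.0303,0,0,0,0],[0.0392,0.0303,0,0,0,0],[0.0392,0.0303,0,0,0,0],[0.0392,0.0303,0,0,0,0],[0,0,0,0,0,0],[0,0,0,0,0,0]]'
python3 - <<'E'
from h import *
im,C=find("wrist",["pan"],"pics/w7.png")
im,C=find("top",["pan","bin"])
E
```

```text
clock: 40.58
tcp_pos: [0.5873, -0.3138, 0.1511]
eef_rot: [-3.14, 0.004, -0.356]
ft_force: [-0.3, 0.6, -0.6]
width: 0.401
grasp_force: 60.4
t40.58 [ 0.5873 -0.3138  0.1511] [-3.14   0.004 -0.356] w0.401 g60 [-0.3  0.6 -0.6]
pan 0.75 [319. 182. 136. 125.] ctr [ 0.5918 -0.3195] size [0.131 0.123] ang 67.5 mean [ 0.5947 -0.3201  0.022 ]
t40.67 [ 0.5876 -0.3133  0.153 ] [-3.141e+00  2.000e-03 -3.550e-01] w0.405 g60 [-0.4 -0.  -1.1]
pan 0.8 [444. 157.  52.  35.] ctr [ 0.6009 -0.3132] size [0.127 0.097] ang 88.1 mean [ 0.596 -0.304  0.022]
pan 0.43 [157. 181.  30.  23.] ctr [0.5425 0.4588] size [0.086 0.059] ang 63.4 mean [0.5416 0.458  0.022 ]
bin 0.9 [364. 145.  52.  59.] ctr [ 0.6387 -0.0922] size [0.131 0.137] ang 77.3 mean [ 0.6386 -0.0918  0.04  ]
```

View pics/w7.png

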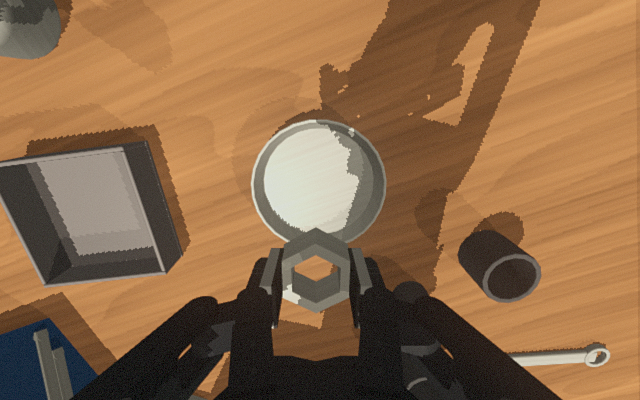

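The nut is gripped at its flats (315,270) and the pan is at (318,184). I place it there.

```bash
python3 -m handwheel '[[0.0055,0.003,0.04,0,0,0],[0,0,0.04,0,0,0],[0,0,0.035,0,0,0],[0,0,0.017,0,0,0],[0,0,0.007,0,0,0],[0,0,0.002,0,0,0],[0,0,0,0,0,0]]' && python3 -m handwheel '[[0,0,0,0,0,0],[0,0,0,0,0,0],[0,0,0,0,0,0]]' 0.58 && python3 -m handwheel '[[0,0,-0.03,0,0,0],[0,0,-0.05,0,0,0],[0,0,-0.05,0,0,0],[0,0,-0.05,0,0,0],[0,0,0,0,0,0]]'
```

```text
clock: 41.7
tcp_pos: [0.5934, -0.3199, 0.0145]
eef_rot: [3.141, -0.003, -0.356]
ft_force: [0.5, 0.2, -0.5]
width: 0.402
grasp_force: 60.4
clock: 42.08
tcp_pos: [0.5927, -0.3195, 0.0133]
eef_rot: [3.141, -0.001, -0.356]
ft_force: [-0.6, -0.4, 0.0]
width: 0.578
grasp_force: 0.0
clock: 42.7
tcp_pos: [0.5947, -0.3208, 0.2003]
eef_rot: [3.139, -0.013, -0.356]
ft_force: [1.1, 0.2, 0.6]
width: 0.581
grasp_force: 0.0
```

```bash
python3 -m handwheel '[[-0.0358,0.0271,0,0,0,0],[-0.0358,0.0271,0,0,0,0],[-0.0358,0.0271,0,0,0,0],[-0.0358,0.0271,0,0,0,0],[0,0,0,0,0,0.143],[0,0,0,0,0,0.143],[0,0,0.04,0,0,0.143],[0,0,0,0,0,0]]' 0.85 && python3 -m handwheel '[[0,0,0,0,0,0]]' >/dev/null
python3 - <<'E'
from h import *
im,C=find("wrist",["coupling","nut"],"pics/w8.png")
t=proj(C,[.421,-.3715,.04]); print(t)
for z in(.04,0):
    a=np.linspace(0,6.28,60); P=np.c_[.421+.021*np.cos(a),-.3715+.021*np.sin(a),0*a+z]
    cv2.polylines(im,[np.int32(np.round(proj(C,P)))],True,(255,0,0) if z else (0,255,0),1)
cv2.imwrite("pics/w8.png",im[:,:,::-1])
E
```

```text
clock: 43.7
tcp_pos: [0.4182, -0.3687, 0.1479]
eef_rot: [-3.141, 0.01, -0.784]
ft_force: [-0.1, 0.9, 0.0]
width: 0.848
grasp_force: 0.0
t43.83 [ 0.4204 -0.3709  0.1529] [ 3.142  0.    -0.783] w0.853 g0 [ 0.1 -0.2  0.4]
coupling 0.98 [372.  98.  73.  76.] ctr [ 0.4468 -0.464 ] size [0.059 0.057] ang 83.4 mean [ 0.4456 -0.4671  0.04  ]
coupling 0.97 [364. 269.  50.  73.] ctr [ 0.3325 -0.3512] size [0.049 0.082] ang 46.4 mean [ 0.3339 -0.3528  0.04  ]
coupling 0.86 [315. 194.  47.  51.] ctr [ 0.422  -0.3737] size [0.041 0.049] ang 33.2 mean [ 0.4222 -0.3729  0.04  ]
nut 0.97 [179. 388.  35.  24.] ctr [ 0.3578 -0.0587] size [0.049 0.038] ang 45.1 mean [ 0.3538 -0.0602  0.02  ]
nut 0.74 [142.  99.  54.  48.] ctr [ 0.5881 -0.3211] size [0.048 0.037] ang 39.2 mean [ 0.5886 -0.3212  0.02  ]
[[314.5812991  196.32208438]]
```

View pics/w8.png

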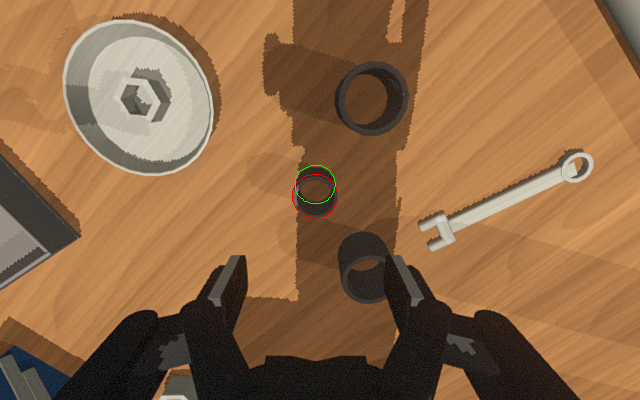

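The wrist view shows the nut flat in the pan at (147,98). The chosen coupling at (315,194) matches the 42 × 40 mm overlay, so I grasp it.

```bash
python3 -m handwheel '[[0.002,0.001,0.05,0,0,0],[0,0,0.05,0,0,0],[0,0,0.03,0,0,0],[0,0,0.01,0,0,0],[0,0,0.005,0,0,0],[0,0,0,0,0,0]]' 0.8 && python3 -m handwheel '[[0,0,0,0,0,0],[0,0,0,0,0,0],[0,0,0,0,0,0],[0,0,0,0,0,0],[0,0,0,0,0,0]]' 0 && python3 -m handwheel '[[0,0,-0.02,0,0,0],[0,0,-0.05,0,0,0],[0,0,-0.05,0,0,0],[0,0,-0.05,0,0,0],[0,0,0,0,0,0]]'
```

```text
clock: 44.72
tcp_pos: [0.4219, -0.374, 0.0093]
eef_rot: [3.141, -0.003, -0.785]
ft_force: [-0.2, 0.2, -0.2]
width: 0.799
grasp_force: 0.0
clock: 45.35
tcp_pos: [0.4221, -0.374, 0.0095]
eef_rot: [3.142, -0.003, -0.785]
ft_force: [1.1, -0.4, 5.8]
width: 0.465
grasp_force: 61.2
clock: 45.98
tcp_pos: [0.4229, -0.375, 0.1833]
eef_rot: [3.141, -0.011, -0.785]
ft_force: [0.5, -0.4, -1.8]
width: 0.466
grasp_force: 60.8
```

```bash
python3 -m handwheel '[[-0.0067,-0.0504,0,0,0,0],[-0.0067,-0.0504,0,0,0,0],[-0.0067,-0.0504,0,0,0,0],[-0.0067,-0.0504,0,0,0,0],[-0.0067,-0.0504,0,0,0,0],[-0.0067,-0.0504,0,0,0,0],[-0.0067,-0.0504,0,0,0,0],[0,0,0,0,0,0]]' >/dev/null && python3 -m handwheel '[[0,0,0,0,0,0]]'
python3 - <<'E'
from h import *
im,C=find("wrist",["bin"],"pics/w9.png")
E
```

```text
clock: 47.1
tcp_pos: [0.6363, -0.0904, 0.1755]
eef_rot: [3.139, 0.003, -0.785]
ft_force: [-0.1, 0.4, -1.5]
width: 0.471
grasp_force: 61.2
t47.10 [ 0.6363 -0.0904  0.1755] [ 3.139e+00  3.000e-03 -7.850e-01] w0.471 g61 [-0.1  0.4 -1.5]
bin 0.72 [313. 165. 178. 158.] ctr [ 0.6403 -0.0959] size [0.129 0.13 ] ang 77.0 mean [ 0.6471 -0.1032  0.04  ]
```

View pics/w9.png

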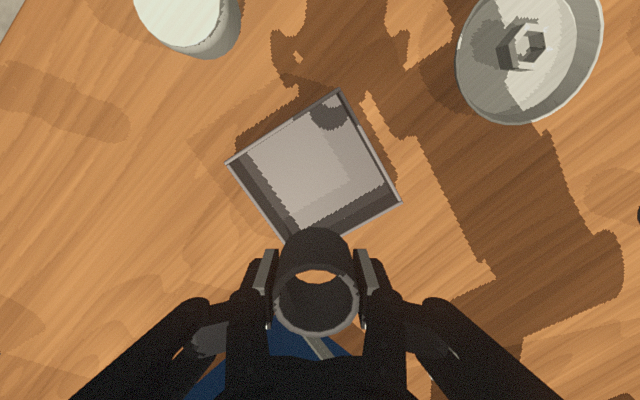

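The coupling is held upright at (315,290) and the bin is at (313,165). I place it.

```bash
python3 -m handwheel '[[0.005,0.0007,0.05,0,0,0],[0,0,0.05,0,0,0],[0,0,0.035,0,0,0],[0,0,0.017,0,0,0],[0,0,0.008,0,0,0],[0,0,0,0,0,0],[0,0,0,0,0,0]]'
```

```text
clock: 48.08
tcp_pos: [0.6417, -0.0948, 0.0199]
eef_rot: [-3.14, -0.003, -0.785]
ft_force: [0.9, 0.3, -1.6]
width: 0.472
grasp_force: 61.1
```

```bash
python3 -m handwheel '[[0,0,0.004,0,0,0],[0,0,0.001,0,0,0],[0,0,0,0,0,0],[0,0,0,0,0,0]]' && python3 -m handwheel '[[0,0,0,0,0,0],[0,0,0,0,0,0],[0,0,0,0,0,0]]' 0.62 && python3 -m handwheel '[[0,0,-0.03,0,0,0],[0,0,-0.05,0,0,0],[0,0,-0.05,0,0,0],[0,0,-0.05,0,0,0],[0,0,-0.03,0,0,0]]' >/dev/null && python3 -m handwheel '[[-0.06,0,0,0,0,0],[-0.06,0,0,0,0,0],[-0.06,0,0,0,0,0],[-0.06,0,0,0,0,0],[0,0,0,0,0,0],[0,0,0,0,0,0]]'
python3 - <<'E'
from h import *
state(); t=arm.capture("top")[100:270,190:500]; s=arm.capture("scene")[140:300,150:460]
f=lambda x:cv2.resize(x,(560,290),interpolation=cv2.INTER_CUBIC)
cv2.imwrite("pics/end.png",np.vstack([f(t),f(s)])[:,:,::-1])
E
```

```text
clock: 48.58
tcp_pos: [0.6407, -0.0944, 0.0135]
eef_rot: [-3.141, -0.001, -0.785]
ft_force: [-0.8, 1.1, 3.3]
width: 0.47
grasp_force: 61.6
clock: 48.95
tcp_pos: [0.6403, -0.0944, 0.0124]
eef_rot: [3.141, 0.0, -0.785]
ft_force: [0.4, -0.5, -0.1]
width: 0.622
grasp_force: 0.0
clock: 50.32
tcp_pos: [0.471, 0.0751, 0.223]
eef_rot: [-3.141, -0.001, -0.785]
ft_force: [0.1, -0.0, 0.9]
width: 0.62
grasp_force: 0.0
t50.33 [0.471  0.0751 0.223 ] [-3.141e+00 -1.000e-03 -7.850e-01] w0.620 g0 [ 0.1 -0.   0.9]
```

View pics/end.png

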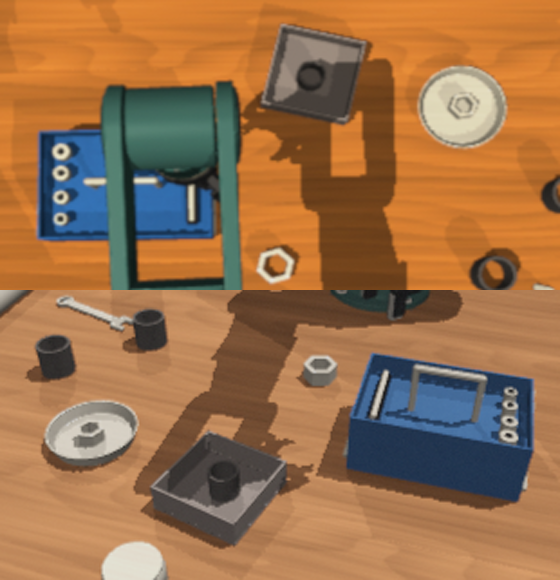

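The final views show the coupling upright in the bin, the nut flat in the pan and the tray closed, with the arm clear of everything.

```bash
python3 -c "from workcell import arm; print(arm.close_job())"
```

```text
the job is handed in; nothing more can be done
None
```

The job is handed in at about 50 s of the 134 s: chisel and punch lie flat in the box under the fully closed tray, the small nut is flat in the pan, the 42 mm coupling stands upright in the bin, and the arm never went near the oil bottle.

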